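# Release the glued print block from the ratchet clamp and register it

### The job

The print block in the ratchet bar clamp has been glued and is ready to print. Lift the clamp's pawl and, holding it up, draw the sliding jaw right back; then slide the block out from under the fixed jaw's lip, lift it out, keeping it level all the while, and lay it, carved grey side up, on the registration board, its long side snug against the long strip and its end snug against the short strip, touching both. Push it home gently, by feel, so that the strips, which are held only by friction, do not shift, and let go, and leave the other things on the table where they are.

Things in the scene. Friction and masses are not known exactly. Their poses are not given: they have to be found in the camera images.
- clamp: ratchet bar clamp, fixed to the table: an aluminium bar 310 long (x from -170 to +140), 44 wide, its top 30 above the table. Origin on the table under the bar's centre line; x runs along the bar toward the fixed jaw, y across it to the side where the pawl's lifting rod sticks out, z up. Painted jaws, 50 wide, tops 72 high. Saw teeth (12 pitch, 8 high) stand on the bar behind the sliding jaw, x from -94 to -154
- fixed_face (a point): middle of the fixed jaw's gripping face, at x = +110, 45 above the table. A lip 10 mm thick reaches 18 mm out from the top of this face over the block's end (underside 62 above the table, 2 mm over the block), so the block cannot be lifted straight up from here: it must first be slid along the bar, away from this jaw, by more than 18 mm (with the sliding jaw fully back there is room for 22 to 35 mm)
- jaw_face (a point): middle of the sliding jaw's gripping face, 45 above the table; the sliding jaw has such a lip too, 10 mm long. It starts 0.7 mm or less from the block and slides back along the clamp's -x
- jaw (a joint): sliding jaw, metres drawn back from the clamped position along the clamp's -x: 0 clamped, 0.05 fully back at its end stop. Sliding friction about 2.5 N; no spring. The pawl's tip stands against a tooth and stops it being drawn back beyond a millimetre or so until the pawl is lifted
- pawl (a joint): pawl angle in rad: 0 down in the teeth, 0.5 fully up. It hinges on the sliding jaw about a line across the bar (clamp y), 56 above the table and 70 mm ahead (clamp +x) of the rod. It must be raised above about 0.13 (rod lifted some 9 mm; 20 mm is ample) to pass the teeth and must be held up while the jaw is drawn back; a spring of about 2 N at the rod when down, 4 N at 0.35 rad, snaps it down when let go, and a dropped pawl again stops the jaw from going back
- pawl_rod (a point): point on the pawl's lifting rod, a level steel rod 10 in diameter, along the clamp's y, which sticks out sideways past the bar: its free part goes from 24 mm on the bar side to 20 mm on the other side of this point, ending in a 16 mm ball 28 mm beyond it. 50 above the table when the pawl is down. It travels with the pawl and jaw; pinching the rod here from above, fingers before and behind it (closing along the bar), lets it be lifted and drawn back in one grip
- block_mid (a point): centre of the print block: plywood with a thin grey carved sheet on top, 120 x 60 x 30, 0.12 to 0.25 kg; x along its length, y across its 60 mm width, z up. It lies on the clamp's bar (underside 30 above the table) between the jaws, length along the bar, overhanging the bar by some 8 mm on each side, so it can be gripped across its width
- board: registration board, fixed to the table: plate 210 x 210 (x and y from -100 to 110), 12 thick, origin on the table, z up. It carries two wooden stop strips, 12 wide and 10 high (tops 22 above the table, thin screw straps 23): the long one, 180 (y from -90 to 90), along its +x side, running along y; the short one, 110 (x from -45 to 65), along its +y side, running along x. The block belongs inside them, its length along the board's y
- long_face (a point): point on the long strip's inner face (which looks to the board's -x), 17 above the table, axes as the board's; with the block fully home its centre lies 30 from this face along -x. Nominally at x = 78, y = 18 of the board, but the strip is set differently each time by up to 6 mm. The strip is held only by friction: a push of some 9 N along +x starts to shift it, and it must not be shifted
- short_face (a point): point on the short strip's inner face (which looks to the board's -y), 17 above the table, axes as the board's; with the block fully home its centre lies 60 from this face along -y. Nominally at x = 40, y = 78 of the board, set differently each time by up to 6 mm; held by friction of some 9 N along +y, as the long one
- eraser: bystander, to be left where it is: grey-black rubber eraser, 24 x 45 x 13 mm; origin under its centre
- pencil: bystander, to be left where it is: yellow pencil stub lying flat, 90 x 8 x 8 mm; origin under its centre
- jar: bystander, to be left where it is: closed glass jar, 60 wide, 75 high mm; origin under its centre
- glue: bystander, to be left where it is: white glue bottle, 54 wide, 150 high mm; origin under its centre
- inktin: bystander, to be left where it is: squat tin, 66 wide, 50 high mm; origin under its centre
- roller: bystander, to be left where it is: hand ink roller lying flat, 90 mm rubber roll with wire arm and wooden handle, 150 long, 36 high mm; origin under the roll's centre
- cup: bystander, to be left where it is: blue mug, 76 wide, 85 high mm; origin under its centre
Mind the look-alikes: they are no part of the job. What is meant by the part that bears block_mid is not green or orange, and is the smaller of those in its own colour.

How it is judged (in metres and radians):
On the way, in this order (a step that is already met when the one before it is completed fails the run):
1. the sliding jaw is drawn back by more than 42 mm (value of joint jaw above 0.042 m), for 0.2 s.
2. the block is lifted clear of the clamp (z of block_mid in the frame of clamp above 0.08 m), for 0.1 s.
At the end, for the whole second after the job is handed in: The block lies flat on the board, grey side up, released and at rest, its long side within 1.6 mm of the long strip's face and its end within 1.6 mm of the short strip's face, square to them within 2 degrees (x of block_mid in the frame of long_face between -0.0316 and -0.0285 m and y of block_mid in the frame of short_face between -0.0616 and -0.0585 m and z of block_mid in the frame of board between 0.024 and 0.03 m and angle between the x axis of block_mid and the y axis of board, either way round below 0.035 rad and angle between block_mid's own z axis and vertical below 0.06 rad and linear speed of block below 0.01 m/s and contact force between block and the fingers below 0.3 N); the robot touches nothing.
It fails at once if a bystander is moved by more than 30 mm (distance of any of eraser, pencil, jar, glue, inktin, roller, cup from where it was at the start of the episode above 0.03 m).
It fails at once if a stop strip is shifted by more than 2 mm (distance of any of long_face, short_face from where it was at the start of the episode above 0.002 m).
It fails at once if the block is tipped by more than 0.35 rad (20 degrees) (angle between block_mid's own z axis and vertical above 0.35 rad).
It also fails if it takes over 72 s, if anything falls off the work surface, if the arm or the gripper's body presses on something with over 40 N, if the wrist force passes 120 N, or if a joint passes its speed limit or range.

### The arm

A 6-joint arm with a two-finger parallel gripper is mounted at the origin on the work surface. World frame = base frame: x ahead of the robot, y to its left, z up, the work surface at z = 0. Lengths are in mm, angles in degrees, forces in N, time in s.
With the tool pointing down it reaches from about 350 to 850 mm from the base axis. Payload 8.1 kg.
Tool frame: the origin (TCP) lies midway between the tips of the shut fingers; the grasp point (between the pads) lies 19 mm behind it (r.pinch_z is the distance from the TCP to the grasp point, in mm); z points along the fingers, y is the line along which they close (so a half turn about z gives the same grasp; the last joint's range is limited). The gripper opens to 85 mm and grips with 20 to 120 N. Pads are 22 mm wide; open, the fingers measure 114 mm over their backs; the gripper's body (76 mm by 85 mm) begins 54 mm behind the grasp point. The pads swing forward as they close: fully open they stand 13 mm farther back than shut.
Start: joints at [59.507, 7.471, 85.268, -0, 87.261, -4.893], TCP at [259.229, 541.115, 231.292] pointing down, gripper open.
Joint ranges: [-169.43, 169.43], [-51.17, 129.36], [1.28, 143.12], [-76.62, 256.62], [0, 156.53], [-152.29, 152.29]. Speed limits (degrees/s): [136.94, 136.94, 159.86, 180, 180, 180].

### API

Orientations are given as [roll, pitch, yaw] about the fixed x, y, z axes, in that order (R = Rz(yaw) Ry(pitch) Rx(roll)).
In Python, from bench import sensors, optics, job, r gives the robot as it stands.
- The arm moves only by the tool play_rows, never from a script. Its argument "motion" is a list that holds one entry, the list of rows, each a list of 6 numbers: the shift along the tool's x, y, z in cm, then the turn, a rotation vector about the tool's x, y, z in degrees. In form: [[[x, y, z, ax, ay, az], ...]]. A call has 1 to 5 rows; each row is the pose to reach, as a shift and turn from the pose commanded when the call began, along the tool's axes at that moment; what a row does not reach only later rows make up. A row lasts 1/10 s, in which the tool goes at most 50 mm and 8.59 degrees, less where a joint would pass 70% of its speed; a pose out of reach is approached as far as the arm can. A call with a gripper value outside its range is refused whole. "jaw" is the opening, from 0 (shut) to 1 (fully open), set as the call begins (left out, the last holds). The fingers move at their own pace and stop on an object; "squeeze" is the grip in N (left out, the last holds). Time passes only in rows, so rows that repeat a pose let the fingers close. It gives the time, the measured TCP pose, the force, the opening and the grip force at its end, in the units of the state.
- sensors.sense(): the state, without advancing time (a new reading comes with each control period).
- optics.snapshot(name): name is "side" or "top" or "wrist"; returns a dict with "pixels" (480x640x3 uint8, red, green, blue), "mtx" (3x3 intrinsics, pixels), "k1" (the pictures are not rectified: a ray, as slopes to the right and down, at radius r is drawn at 1 + k1 r^2 times it, then the intrinsics apply), "R" (3x3) and "t" (3): a world point X has camera coordinates R X + t; the wrist camera has in their place "T_tool_cam" (4x4, takes a point from camera to tool coordinates, whose origin is the TCP and whose axes are the flange's). Camera axes: x right, y down, z forward; pixel columns grow to the right and rows downward; lengths in mm; the calibration is good to about 2 mm. A picture is of the moment at which its call begins: read the wrist's pose just before it. There is no depth.
- job.hand_in(): hands the job in; it is judged then, once.
The state is a dict: "time": time; "joint_pos": joint angles; "qd": joint speeds; "joint_efforts": joint torques, N m; "tool_pos": TCP position; "tcp_rot": TCP orientation; "ft_force": force on the tool from outside, world axes, zero at the start; "wrist_torque": the same for the moment, N m; "finger_gap": finger opening in mm; "grip_force": force on a finger pad.
Only numpy, scipy, OpenCV 4.12 (cv2) and the standard library are available. Lean on these libraries where they do the work, as an engineer would, in place of code of your own. Each camera call takes 0.05 s, during which the arm holds its last target. There are 200 camera calls.

## Working session

There is one attempt and no reset: what is moved stays moved. The work goes in short steps, Python scripts to look and compute and a tool call to move; the robot and the scene stay as the last step left them, time stands still between calls to the robot, and variables do not carry over. Pictures are saved under pics/ and viewed, at most 10 in all, crops included, and the job is handed in when it is done.

Besides the shell and the picture viewer there is one more tool, called as name([rows], argument=value, ...), one row to a line, values as JSON. play_rows: Moves the arm, as the interface text tells. Its arguments: {"type":"object","properties":{"motion":{"type":"array","items":{"type":"array","items":{"type":"array","items":{"type":"number"}}}},"jaw":{"type":"number"},"squeeze":{"type":"number"}},"required":["motion"]}

```bash
mkdir -p pics; ls
python3 - <<'E'
from bench import sensors, optics, job, r
import cv2,pickle
s=sensors.sense(); print(s)
d={}
for n in("top","side","wrist"):
    o=optics.snapshot(n); d[n]=o; cv2.imwrite(f"pics/{n}0.png",o["pixels"][:,:,::-1]); print(n,{k:v for k,v in o.items() if k!="pixels"})
pickle.dump((s,d),open("d0.pkl","wb"))
E
```

```text
pics
{'time': 0.0, 'joint_pos': array([ 5.95081368e+01,  7.51590267e+00,  8.53292453e+01, -3.38649488e-04,
        8.72603143e+01, -4.89316121e+00]), 'qd': array([ 0.07245644, -0.02848986,  0.04212788,  0.08505145,  0.02179167,
        0.0307512 ]), 'joint_efforts': array([-6.43863914e-04, -5.69389093e+01, -5.00545979e+01, -3.46685993e-04,
        1.49239087e-02, -6.35956167e-05]), 'tool_pos': array([258.94584939, 540.64476845, 230.23646091]), 'tcp_rot': array([-1.79894893e+02, -8.65871440e-03,  1.54401307e+02]), 'ft_force': array([ 0.18868543, -0.74709113, -0.27524317]), 'wrist_torque': array([-0.00139188,  0.04757321,  0.01400224]), 'grip_force': 0.0, 'finger_gap': 85.07645156850622}
top {'mtx': array([[519.95463229,   0.        , 319.38219945],
       [  0.        , 519.95463229, 230.02478695],
       [  0.        ,   0.        ,   1.        ]]), 'k1': -0.0014897096915629687, 'R': array([[ 0.01520569, -0.99983918,  0.00950817],
       [-0.98567367, -0.01658643, -0.16784609],
       [ 0.1679768 , -0.00681973, -0.98576736]]), 't': array([  72.01433412,  473.06934307, 1177.34088672])
[... 261 characters left out ...]
0.37447974, -0.64466606, -0.66646125],
       [ 0.35533482,  0.56411472, -0.74532661]]), 't': array([-386.9626286 ,  285.36279625, 1081.70259039])}
wrist {'mtx': array([[393.63324248,   0.        , 312.71323087],
       [  0.        , 393.63324248, 237.76615336],
       [  0.        ,   0.        ,   1.        ]]), 'k1': -0.03538650523028632, 'T_tool_cam': array([[-2.75945624e-04, -9.50379903e-01, -3.11091569e-01,
         8.01454867e+01],
       [ 9.99999503e-01,  3.58304622e-05, -9.96484860e-04,
        -3.35725010e-01],
       [ 9.58185739e-04, -3.11091689e-01,  9.50379420e-01,
        -1.42766920e+02],
       [ 0.00000000e+00,  0.00000000e+00,  0.00000000e+00,
         1.00000000e+00]])}
```

View pics/top0.png

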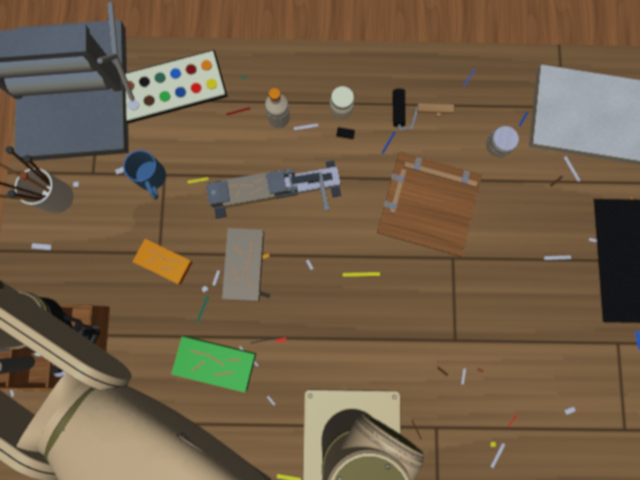

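View pics/side0.png

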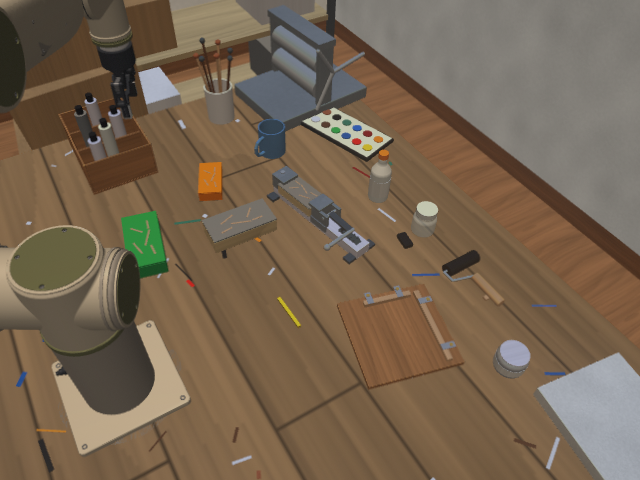

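The top view shows the clamp at about (210–340, 165–215) with the grey block in it at (255,188), its fixed jaw on the left and the pawl rod at (325,195). The board is at (430,205), with its long strip at the top and its short strip at the left. The larger loose grey block at (243,265) is a decoy.

Run:
```python
import cv2,pickle,numpy as np
s,d=pickle.load(open("d0.pkl","rb")); im=d["top"]["pixels"][:,:,::-1]
a=cv2.resize(im[150:225,195:355],None,fx=5,fy=4*1.25,interpolation=cv2.INTER_CUBIC)
b=cv2.resize(im[145:265,370:490],None,fx=5,fy=5,interpolation=cv2.INTER_CUBIC)
cv2.imwrite("pics/a.png",a);cv2.imwrite("pics/b.png",b)
```

```text
(no output)
```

View pics/a.png

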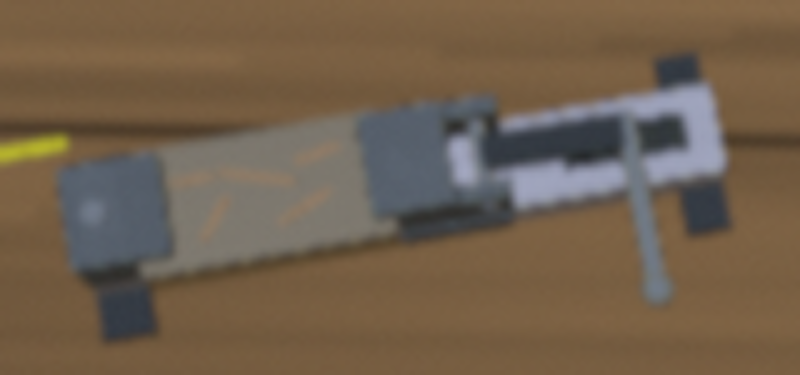

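View pics/b.png

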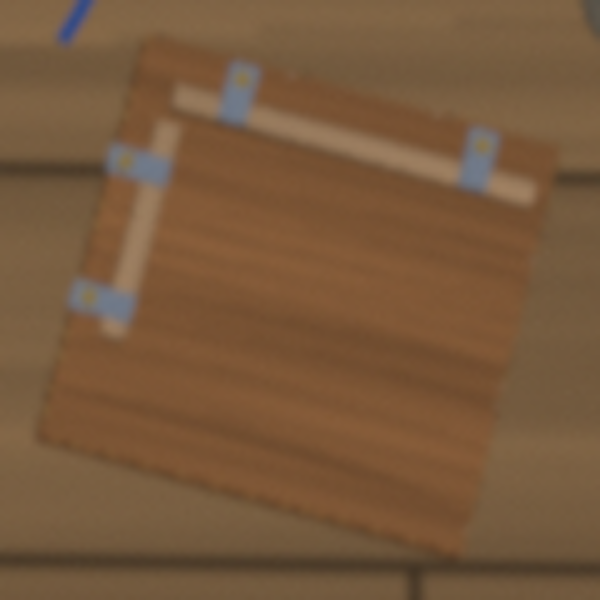

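The clamp crop shows the fixed-jaw top corners at (60,170), (158,152), (172,255) and (82,272), the bar end at (712,85)/(727,178), and the rod ball at (658,292). The board crop shows corners at (150,37), (557,150), (460,557) and (38,437). The long strip's inner edge runs (175,107)–(533,205) and the short strip's runs (180,125)–(127,335).

```bash
cat > h.py <<'E'
import numpy as np,cv2
from scipy.spatial.transform import Rotation as Ro
def cam(o,s=None):
    if "R" in o: return o["R"],o["t"]
    T=o["T_tool_cam"]; Rw=Ro.from_euler("xyz",s["tcp_rot"],degrees=True).as_matrix()
    Rc=(Rw@T[:3,:3]).T; c=Rw@T[:3,3]+s["tool_pos"]; return Rc,-Rc@c
def unproj(o,px,z,s=None):
    R,t=cam(o,s); px=np.array(px,float).reshape(-1,1,2)
    n=cv2.undistortPoints(px,o["mtx"],np.array([o["k1"],0,0,0.]))[:,0]
    d=np.c_[n,np.ones(len(n))]@R; c=-R.T@t; return c+d*((z-c[2])/d[:,2])[:,None]
def proj(o,X,s=None):
    R,t=cam(o,s); return cv2.projectPoints(np.array(X,float).reshape(-1,1,3),cv2.Rodrigues(R)[0],t,o["mtx"],np.array([o["k1"],0,0,0.]))[0][:,0]
E
python3 - <<'E'
import pickle; from h import *
np.set_printoptions(precision=1,suppress=True)
s,d=pickle.load(open("d0.pkl","rb")); o=d["top"]
a=lambda p,z:unproj(o,np.array(p)/5+[194.6,149.6],z)
b=lambda p,z:unproj(o,np.array(p)/5+[369.6,144.6],z)
def fit(loc,w):
    loc=np.array(loc,float);w=w[:,:2];lc=loc-loc.mean(0);wc=w-w.mean(0)
    H=lc.T@wc; th=np.arctan2(H[0,1]-H[1,0],H[0,0]+H[1,1]); c,sn=np.cos(th),np.sin(th); R=np.array([[c,-sn],[sn,c]])
    org=w.mean(0)-R@loc.mean(0); print("org",org,"yaw",np.degrees(th),"res",(w-(loc@R.T+org)).ravel()); return R,org
fj=a([(60,170),(158,152),(172,255),(82,272)],72); be=a([(712,85),(727,178)],30); ball=a([(658,292)],50)
print(fj,be,ball)
# fixed jaw inner edge with lip at x=92
R,c=fit([(92,-25),(92,25),(-170,-22),(-170,22)],np.r_[fj[1:3],be])
print("ball in clamp",(ball[:,:2]-c)@R, "jawfar",(fj[[0,3],:2]-c)@R)
sj=a([(360,112),(372,218)],72); print("sl jaw",(sj[:,:2]-c)@R)
print("rod near bar",(a([(634,150)],50)[:,:2]-c)@R)
B,bo=fit([(110,110),(110,-100),(-100,-100),(-100,110)],b([(150,37),(557,150),(460,557),(38,437)],12))
print("long",(b([(175,107),(533,205)],22)[:,:2]-bo)@B,"short",(b([(180,125),(127,335)],22)[:,:2]-bo)@B)
E
```

```text
[[570.6 341.7  72. ]
 [580.  297.   72. ]
 [531.4 288.3  72. ]
 [522.7 329.2  72. ]] [[629.3  39.4  30. ]
 [583.2  31.8  30. ]] [[522.6  64.5  50. ]]
org [573.5 202.4] yaw 101.08655283702522 res [-0.3 -0.5  0.1  0.5  1.5 -0.4 -1.3  0.5]
ball in clamp [[-125.5   76.5]] jawfar [[137.3 -24. ]
 [134.2  25.5]]
sl jaw [[ -3.4 -27.2]
 [ -0.7  23.6]]
rod near bar [[-126.7    7.1]]
org [ 541.1 -190.6] yaw -15.222906904422885 res [-1.5 -1.7 -0.3  2.1  1.2  0.7  0.6 -1. ]
long [[ 74.5  88. ]
 [ 75.5 -90.7]] short [[ 66.4  83.4]
 [-41.4  81.8]]
```

play_rows([
  [[-3.1,-2.0,0,0,0,0],[-6.2,-4.0,0,0,0,0],[-9.3,-6.0,0,0,0,0],[-12.4,-8.0,0,0,0,0],[-15.5,-10.0,0,0,0,0]],
])

```text
time: 0.65
tool_pos: [356.2, 382.5, 231.0]
tcp_rot: [-180.0, -0.0, 154.4]
ft_force: [0.0, -0.3, 0.6]
finger_gap: 85.6
grip_force: 0.0
```

play_rows([
  [[-3.1,-2.0,1,0,0,0],[-6.2,-4.0,2,0,0,0],[-9.3,-6.0,3,0,0,0],[-12.4,-8.0,4,0,0,0],[-15.5,-10.0,5,0,0,0]],
])

```text
time: 1.15
tool_pos: [452.8, 225.4, 180.7]
tcp_rot: [-180.0, -0.0, 154.4]
ft_force: [-0.2, 0.1, 0.2]
finger_gap: 85.4
grip_force: 0.0
```

play_rows([
  [[-3.1,-2.0,1,0,0,-7.3],[-6.2,-4.0,2,0,0,-14.6],[-9.3,-6.0,3,0,0,-22],[-12.4,-8.0,4,0,0,-29.4],[-15.5,-10.0,5,0,0,-36.7]],
])

```text
time: 1.65
tool_pos: [549.4, 68.2, 130.7]
tcp_rot: [180.0, -0.0, -168.6]
ft_force: [-0.6, 0.5, 0.6]
finger_gap: 85.5
grip_force: 0.0
```

```bash
cat >> h.py <<'E'
def row(s,xyz,yaw):
    R=Ro.from_euler("xyz",s["tcp_rot"],degrees=True); G=Ro.from_euler("xyz",[180,0,yaw],degrees=True)
    print("row cm/deg",np.round(np.r_[R.inv().apply(np.array(xyz)-s["tool_pos"])/10,(R.inv()*G).as_rotvec(degrees=True)],2))
def shot(n,f):
    from bench import sensors,optics
    import pickle
    s=sensors.sense(); o=optics.snapshot(n); pickle.dump((s,o),open(f+".pkl","wb")); cv2.imwrite(f"pics/{f}.png",o["pixels"][:,:,::-1]); return s,o
E
python3 - <<'E'
from h import *
np.set_printoptions(precision=1,suppress=True)
s,o=shot("wrist","w1"); print(s)
row(s,[550.6,69.6,31],191.1)
th=np.radians(101.09);R=np.array([[np.cos(th),-np.sin(th)],[np.sin(th),np.cos(th)]])
for p in[(-126,48,50),(-126,76,50),(-126,24,50),(-170,22,30),(-170,-22,30)]:
    w=np.r_[R@p[:2]+[573.5,202.4],p[2]]; print(p,w,proj(o,w,s))
E
```

```text
{'time': 1.65, 'joint_pos': array([  1.8,   4.4,  99.3,   0. ,  76.3, -99.6]), 'qd': array([ -34. ,   27.4,  -17.8,    0.1,  -10. , -106.3]), 'joint_efforts': array([  2.7, -54.7, -45.3,  -0.2,   0.5,   3.8]), 'tool_pos': array([549.4,  68.2, 130.7]), 'tcp_rot': array([ 180. ,   -0. , -168.6]), 'ft_force': array([-0.6,  0.5,  0.6]), 'wrist_torque': array([-0., -0.,  0.]), 'grip_force': 0.0, 'finger_gap': 85.46820510254565}
row cm/deg [-0.1  0.1 10.   0.  -0.   0.3]
(-126, 48, 50) [550.6  69.5  50. ] [[314.8 251.6]]
(-126, 76, 50) [523.2  64.1  50. ] [[315.2 206.4]]
(-126, 24, 50) [574.2  74.1  50. ] [[314.6 287.8]]
(-170, 22, 30) [584.6  31.3  30. ] [[249.1 277.3]]
(-170, -22, 30) [627.8  39.8  30. ] [[252.  334.3]]
```

View pics/w1.png

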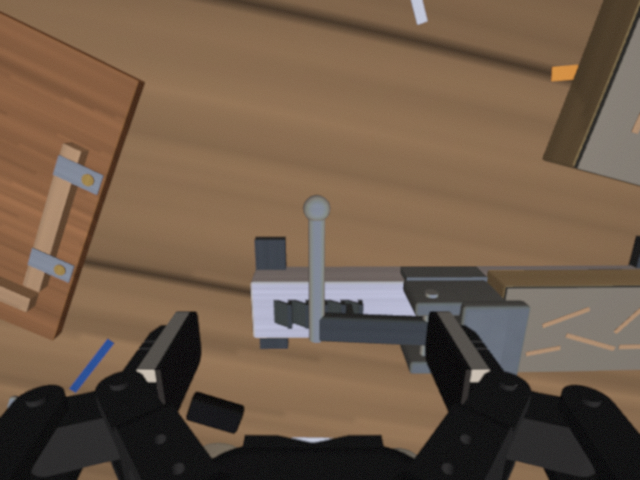

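Projected ball (315,206) and bar corner (249,277) match the picture at (316,207) and (252,278), so the model holds. I'll grip the rod now.

play_rows([
  [[-0.1,0.1,3,0,0,0.3],[-0.1,0.1,6,0,0,0.3],[-0.1,0.1,8,0,0,0.3],[-0.1,0.1,9.5,0,0,0.3],[-0.1,0.1,9.9,0,0,0.3]],
], jaw=0.5)

```text
time: 2.2
tool_pos: [548.2, 70.8, 30.2]
tcp_rot: [180.0, -0.2, -169.2]
ft_force: [0.6, -0.2, -0.5]
finger_gap: 42.4
grip_force: 0.0
```

play_rows([
  [[0,0,0,0,0,0],[0,0,0,0,0,0],[0,0,0,0,0,0],[0,0,0,0,0,0],[0,0,0,0,0,0]],
], jaw=0, squeeze=40)

```text
time: 2.7
tool_pos: [550.9, 70.7, 33.6]
tcp_rot: [-180.0, 0.1, -169.2]
ft_force: [0.3, -1.9, 5.0]
finger_gap: 8.3
grip_force: 39.3
```

play_rows([
  [[0,0,0,0,0,0],[0,0,0,0,0,0],[0,0,0,0,0,0]],
])

```text
time: 3.0
tool_pos: [550.9, 70.7, 33.5]
tcp_rot: [-180.0, 0.1, -169.2]
ft_force: [0.2, -2.4, 6.0]
finger_gap: 8.4
grip_force: 39.5
```

play_rows([
  [[0,0,-0.5,0,0,0],[0,0,-1.0,0,0,0],[0,0,-1.6,0,0,0],[0,0,-2.2,0,0,0],[0,0,-2.2,0,0,0]],
])

```text
time: 3.5
tool_pos: [550.4, 71.5, 54.8]
tcp_rot: [180.0, 0.1, -169.2]
ft_force: [6.2, 2.7, -4.7]
finger_gap: 8.4
grip_force: 39.8
```

play_rows([
  [[0,-0.3,0,0,0,0],[0,-0.6,0,0,0,0],[0,-1.0,0,0,0,0]],
])

```text
time: 3.8
tool_pos: [552.3, 61.9, 54.2]
tcp_rot: [179.9, 0.1, -169.2]
ft_force: [7.2, 4.1, -5.1]
finger_gap: 8.3
grip_force: 39.8
```

play_rows([
  [[0,-0.7,0,0,0,0],[0,-1.4,0,0,0,0],[0,-2.1,0,0,0,0],[0,-2.8,0,0,0,0],[0,-3.4,0,0,0,0]],
])

```text
time: 4.3
tool_pos: [559.1, 28.3, 54.3]
tcp_rot: [179.9, 0.2, -169.2]
ft_force: [9.0, 5.6, -5.5]
finger_gap: 8.3
grip_force: 39.7
```

play_rows([
  [[0,-0.3,0,0,0,0],[0,-0.6,0,0,0,0],[0,-0.6,0,0,0,0]],
])

```text
time: 4.6
tool_pos: [560.3, 22.6, 54.3]
tcp_rot: [179.9, 0.2, -169.2]
ft_force: [8.3, 3.7, -4.5]
finger_gap: 8.8
grip_force: 39.9
```

play_rows([
  [[0,0,0.5,0,0,0],[0,0,1.0,0,0,0],[0,0,1.5,0,0,0],[0,0,1.9,0,0,0]],
])

```text
time: 5.0
tool_pos: [560.6, 21.8, 35.8]
tcp_rot: [-180.0, 0.2, -169.2]
ft_force: [5.0, 0.8, 0.8]
finger_gap: 8.3
grip_force: 41.3
```

play_rows([
  [[0,0,0,0,0,0],[0,0,0,0,0,0],[0,0,0,0,0,0],[0,0,0,0,0,0]],
], jaw=0.5)

```text
time: 5.4
tool_pos: [558.9, 21.7, 35.3]
tcp_rot: [180.0, -0.0, -169.2]
ft_force: [0.2, 0.6, -0.1]
finger_gap: 42.7
grip_force: 0.0
```

play_rows([
  [[0,0,-2,0,0,0],[0,0,-5,0,0,0],[0,0,-8,0,0,0],[0,0,-10,0,0,0],[0,0,-10,0,0,0]],
])

```text
time: 5.9
tool_pos: [561.6, 21.6, 139.5]
tcp_rot: [-179.9, 0.4, -169.2]
ft_force: [0.8, -0.6, 1.0]
finger_gap: 42.4
grip_force: 0.0
```

Run:
```python
from h import *
from bench import sensors
np.set_printoptions(precision=1,suppress=True)
s=sensors.sense(); print(s["tool_pos"],s["tcp_rot"],s["ft_force"])
row(s,[563.9,251.5,136],101.1)
```

```text
[561.6  21.6 139.5] [-179.9    0.4 -169.2] [ 0.8 -0.6  1. ]
row cm/deg [-4.5 22.5  0.3  0.2  0.4 89.7]
```

play_rows([
  [[-0.9,4.5,0,0,0,8],[-1.8,9,0,0,0,16],[-2.7,13.5,0,0,0,24],[-3.6,18,0,0,0,32],[-4.5,22.5,0,0,0,40]],
], jaw=1)

```text
time: 6.4
tool_pos: [560.3, 252.7, 134.0]
tcp_rot: [-179.9, -0.1, 150.5]
ft_force: [0.1, 0.0, 0.0]
finger_gap: 85.7
grip_force: 0.0
```

play_rows([
  [[0,0,0,0,0,8],[0,0,0,0,0,16],[0,0,0,0,0,24],[0,0,0,0,0,32],[0,0,0,0,0,40]],
])

```text
time: 6.9
tool_pos: [560.4, 251.0, 133.7]
tcp_rot: [-179.9, -0.0, 110.5]
ft_force: [0.1, 0.1, 0.1]
finger_gap: 85.5
grip_force: 0.0
```

play_rows([
  [[0,0,0,0,0,5],[0,0,0,0,0,9.7],[0,0,0,0,0,9.7],[0,0,0,0,0,9.7]],
])

```text
time: 7.3
tool_pos: [560.7, 251.0, 134.3]
tcp_rot: [-179.9, 0.0, 101.2]
ft_force: [-0.6, 0.6, -0.1]
finger_gap: 85.5
grip_force: 0.0
```

Run:
```python
from h import *
np.set_printoptions(precision=1,suppress=True)
s,o=shot("wrist","w2"); print(s["tool_pos"],s["tcp_rot"],s["qd"])
row(s,[563.9,251.5,36.5],101.1)
th=np.radians(101.09);R=np.array([[np.cos(th),-np.sin(th)],[np.sin(th),np.cos(th)]])
for p in[(92,25,72),(92,-25,72),(-10,30,60),(-10,-30,60)]:
    w=np.r_[R@p[:2]+[573.5,202.4],p[2]]; print(p,w,proj(o,w,s))
```

```text
[560.7 251.  134.3] [-179.9    0.   101.2] [-0.  -0.2 -0.2  0.1  0.1 -0.1]
row cm/deg [-0.   0.3  9.8 -0.1  0.   0.1]
(92, 25, 72) [531.3 287.9  72. ] [[272.9 184.5]]
(92, -25, 72) [580.3 297.5  72. ] [[368.  184.7]]
(-10, 30, 60) [546.  186.8  60. ] [[271.6 340.1]]
(-10, -30, 60) [604.9 198.4  60. ] [[365.8 340.3]]
```

View pics/w2.png

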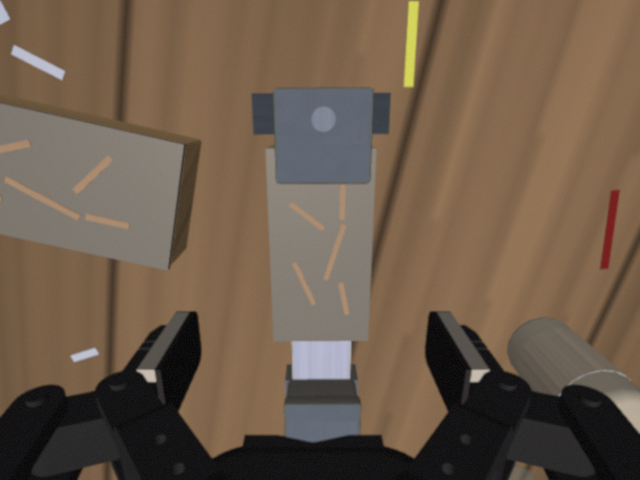

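The block is in view, end edge at (275–368, 340) as predicted, with a +2.5 px sideways offset (about 1.5 mm), which I'll correct. The jaw is well back at row 370. I'll descend and grip.

play_rows([
  [[0,0.45,3,0,0,0],[0,0.45,6,0,0,0],[0,0.45,8,0,0,0],[0,0.45,9.5,0,0,0],[0,0.45,9.8,0,0,0]],
])

```text
time: 7.85
tool_pos: [564.0, 251.4, 34.8]
tcp_rot: [-179.8, 0.0, 101.2]
ft_force: [-0.6, 0.7, 0.7]
finger_gap: 85.3
grip_force: 0.0
```

play_rows([
  [[0,0,0,0,0,0],[0,0,0,0,0,0],[0,0,0,0,0,0],[0,0,0,0,0,0],[0,0,0,0,0,0]],
], jaw=0, squeeze=40)

```text
time: 8.35
tool_pos: [566.7, 252.4, 39.0]
tcp_rot: [179.8, -0.0, 101.1]
ft_force: [-0.6, -0.3, 5.4]
finger_gap: 59.1
grip_force: 46.1
```

Run:
```python
from h import *
from bench import sensors
np.set_printoptions(precision=1,suppress=True)
s=sensors.sense(); print(s["tool_pos"],s["tcp_rot"],s["ft_force"],s["wrist_torque"],s["finger_gap"])
```

```text
[566.7 252.4  39. ] [179.8  -0.  101.1] [-0.6 -0.3  5.4] [-0.   0.2  0.1] 59.13673534392349
```

play_rows([
  [[0,0,-0.15,0,0,0],[-0.5,0,-0.2,0,0,0],[-1.1,0,-0.2,0,0,0],[-1.8,0,-0.2,0,0,0],[-2.5,0,-0.2,0,0,0]],
])

```text
time: 8.85
tool_pos: [570.4, 226.6, 39.1]
tcp_rot: [-180.0, 0.0, 101.1]
ft_force: [1.0, 0.8, -1.7]
finger_gap: 59.0
grip_force: 45.2
```

play_rows([
  [[0,0,0,0,0,0],[0,0,0,0,0,0]],
])

```text
time: 9.05
tool_pos: [570.3, 227.0, 39.1]
tcp_rot: [-180.0, 0.0, 101.1]
ft_force: [0.1, 0.6, -2.4]
finger_gap: 59.0
grip_force: 45.1
```

Run:
```python
from h import *
np.set_printoptions(precision=1,suppress=True)
s,o=shot("wrist","w3"); print(s["tool_pos"],s["tcp_rot"],s["ft_force"],s["wrist_torque"],s["finger_gap"])
cv2.imwrite("pics/w3.png",o["pixels"][60:460,200:440,::-1])
```

```text
[570.3 227.   39.1] [-180.     0.   101.1] [ 0.1  0.6 -2.4] [-0. -0. -0.] 58.96334643027734
```

View pics/w3.png

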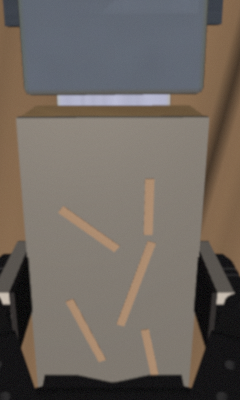

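The block is clear of the lip: lip edge at row 93, block end at row 107 or lower. I'll lift it and carry it to the board.

play_rows([
  [[0,0,-0.8,0,0,0],[0,0,-2.5,0,0,0],[0,0,-5,0,0,0],[0,0,-8,0,0,0],[0,0,-10,0,0,0]],
])

```text
time: 9.6
tool_pos: [571.7, 228.2, 143.7]
tcp_rot: [179.8, -0.0, 101.1]
ft_force: [0.9, -0.4, -1.9]
finger_gap: 58.9
grip_force: 45.2
```

play_rows([
  [[-2,-0.4,0,0,0,0],[-6,-1.1,0,0,0,0],[-10,-1.8,0,0,0,0],[-14,-2.5,0,0,0,0],[-18,-3.2,0,0,0,0]],
])

```text
time: 10.1
tool_pos: [574.1, 43.5, 141.4]
tcp_rot: [179.9, 0.0, 101.1]
ft_force: [1.0, 0.2, -1.6]
finger_gap: 59.1
grip_force: 45.1
```

play_rows([
  [[-4,-0.7,0,0,0,0],[-8,-1.4,0,0,0,0],[-12,-2.1,0,0,0,0],[-15,-2.7,0,0,0,0],[-17.5,-3.1,0,0,0,0]],
])

```text
time: 10.6
tool_pos: [577.3, -135.1, 141.4]
tcp_rot: [179.9, 0.1, 101.0]
ft_force: [0.6, 0.6, -2.9]
finger_gap: 59.3
grip_force: 45.1
```

play_rows([
  [[-1.5,-0.3,0,0,0,5],[-3,-0.5,0,0,0,11],[-4.5,-0.8,0,0,0,17],[-5.3,-0.9,0,0,0,23],[-5.3,-0.9,0,0,0,26.3]],
])

```text
time: 11.1
tool_pos: [578.8, -188.1, 141.3]
tcp_rot: [179.9, 0.0, 74.5]
ft_force: [-0.6, 0.7, -2.2]
finger_gap: 59.3
grip_force: 45.1
```

play_rows([
  [[0,0,1,0,0,0],[0,0,2.5,0,0,0],[0,0,4,0,0,0],[0,0,5,0,0,0],[0,0,5,0,0,0]],
])

```text
time: 11.6
tool_pos: [576.3, -185.7, 86.0]
tcp_rot: [-179.7, -0.0, 74.8]
ft_force: [0.2, 0.3, -1.6]
finger_gap: 59.1
grip_force: 45.0
```

Run:
```python
from h import *
np.set_printoptions(precision=2,suppress=True)
s,o=shot("wrist","w4"); print(s["tool_pos"],s["tcp_rot"],s["ft_force"],s["wrist_torque"],s["finger_gap"],s["qd"])
row(s,[578.2,-187.7,s["tool_pos"][2]],74.8)
```

```text
[ 576.32 -185.71   86.  ] [-179.71   -0.04   74.85] [ 0.23  0.27 -1.59] [ 0.05  0.04 -0.02] 59.098212284329115 [-0.01 -1.23 -1.77 -0.    1.36  0.14]
row cm/deg [-0.14  0.23 -0.   -0.29 -0.04  0.05]
```

View pics/w4.png

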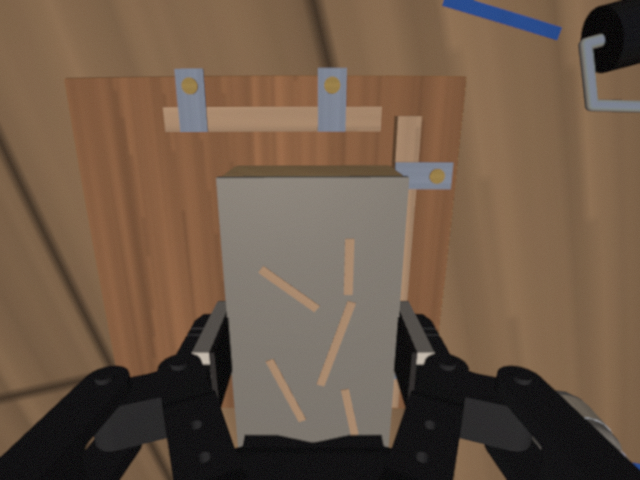

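Held block's end edge is at row 178 (cols 219–408). The short strip's inner edge is at row ~131 (cols 164–380), and the long strip's inner edge is at col ~397. I'll refine these edges and compute the remaining gaps.

Run:
```python
from h import *
import pickle
np.set_printoptions(precision=1,suppress=True)
s,o=pickle.load(open("w4.pkl","rb")); g=cv2.GaussianBlur(o["pixels"].astype(np.float32).mean(2),(0,0),0.8)
def pk(p,a):
    d=np.abs(np.diff(p)); i=[k for k in range(1,len(d)-1) if d[k]>5 and d[k]>=d[k-1] and d[k]>d[k+1]]; return [(a+k+.5,int(np.diff(p)[k])) for k in i]
for c in(225,270,300,360): print("col",c,pk(g[95:190,c-2:c+3].mean(1),95))
for r in(122,140,150,200,230,260,280): print("row",r,pk(g[r-1:r+2,375:440].mean(0),375), pk(g[r-1:r+2,205:235].mean(0),205))
Rt=Ro.from_euler("xyz",s["tcp_rot"],degrees=True)
def tool(px,z): return Rt.inv().apply(unproj(o,px,z,s)-s["tool_pos"])[:,:2]
zt=s["tool_pos"][2]-9
print("end top",tool([(219,178),(408,178)],zt+30),"end bottom",tool([(230,166),(392,166)],zt))
print("short",tool([(170,131),(300,131)],22)); print("long top",tool([(397,120),(397,145)],22))
print("side top", tool([(230,300),(219,180),(408,180),(398,300)],zt+30))
```

```text
col 225 [(106.5, 15), (131.5, -10), (177.5, 17)]
col 270 [(106.5, 12), (131.5, -8), (165.5, -6), (177.5, 17)]
col 300 [(106.5, 10), (130.5, -7), (164.5, -7), (177.5, 17)]
col 360 [(106.5, 12), (131.5, -9), (164.5, -5), (177.5, 17)]
row 122 [(380.5, -12), (393.5, -10), (397.5, 21), (421.5, -14)] [(207.5, 6)]
row 140 [(392.5, -10), (396.5, 21), (419.5, -13)] []
row 150 [(391.5, -9), (395.5, 22), (419.5, -12)] []
row 200 [(414.5, -11)] [(217.5, 10)]
row 230 [(412.5, -11)] [(219.5, 10)]
row 260 [(402.5, 5), (410.5, -10)] [(221.5, 10)]
row 280 [(401.5, 5), (408.5, -11)] [(223.5, 10)]
end top [[ 59.  -29.7]
 [ 59.1  29.1]] end bottom [[ 58.6 -32.3]
 [ 58.7  29.9]]
short [[ 69.1 -73.5]
 [ 68.8  -6.9]]
long top [[74.3 42.1]
 [61.9 42.9]]
side top [[ 16.9 -29. ]
 [ 58.4 -29.7]
 [ 58.4  29.2]
 [ 17.   28.8]]
```

play_rows([
  [[0,0,1.5,-0.3,0,0],[0.1,0.1,3,-0.3,0,0],[0.2,0.3,4.5,-0.3,0,0],[0.3,0.5,5.6,-0.3,0,0],[0.3,0.5,6.0,-0.3,0,0]],
])

```text
time: 12.15
tool_pos: [583.0, -184.5, 27.2]
tcp_rot: [179.9, -0.0, 74.8]
ft_force: [0.1, -0.6, -1.4]
finger_gap: 59.2
grip_force: 45.0
```

play_rows([
  [[0,0,0.1,0,0,0],[0,0,0.2,0,0,0],[0,0,0.3,0,0,0],[0,0,0.3,0,0,0]],
])

```text
time: 12.55
tool_pos: [584.3, -185.4, 26.8]
tcp_rot: [179.6, 0.0, 74.8]
ft_force: [0.1, 0.4, -1.8]
finger_gap: 58.9
grip_force: 45.0
```

play_rows([
  [[0,0,0.15,0,0,0],[0,0,0.3,0,0,0],[0,0,0.3,0,0,0]],
])

```text
time: 12.85
tool_pos: [583.7, -185.1, 23.1]
tcp_rot: [179.7, -0.0, 74.8]
ft_force: [-1.0, 0.4, -1.6]
finger_gap: 59.0
grip_force: 45.0
```

play_rows([
  [[0,0,0.1,0,0,0],[0,0,0.2,0,0,0],[0,0,0.2,0,0,0]],
])

```text
time: 13.15
tool_pos: [583.9, -185.1, 21.2]
tcp_rot: [179.7, -0.0, 74.8]
ft_force: [0.3, 0.5, -2.4]
finger_gap: 59.1
grip_force: 45.1
```

play_rows([
  [[0,0,0.1,0,0,0],[0,0,0.1,0,0,0]],
])

```text
time: 13.35
tool_pos: [584.0, -185.2, 21.0]
tcp_rot: [179.7, 0.0, 74.8]
ft_force: [-3.6, 0.8, 5.6]
finger_gap: 59.0
grip_force: 45.9
```

play_rows([
  [[0,0,0.1,0,0,0],[0,0,0.1,0,0,0]],
])

```text
time: 13.55
tool_pos: [584.0, -185.2, 21.0]
tcp_rot: [179.7, 0.0, 74.8]
ft_force: [-7.6, 2.1, 12.8]
finger_gap: 58.7
grip_force: 46.9
```

play_rows([
  [[0,0,-0.17,0.3,0,0],[0.1,0.05,-0.17,0.3,0,0],[0.2,0.1,-0.17,0.3,0,0],[0.3,0.15,-0.17,0.3,0,0],[0.4,0.2,-0.17,0.3,0,0]],
])

```text
time: 14.05
tool_pos: [587.0, -182.0, 21.0]
tcp_rot: [180.0, 0.0, 74.8]
ft_force: [-0.4, -0.4, 1.1]
finger_gap: 58.9
grip_force: 45.4
```

play_rows([
  [[0,0,0,0,0,0],[0,0,0,0,0,0]],
])

```text
time: 14.25
tool_pos: [587.1, -181.8, 21.0]
tcp_rot: [180.0, -0.0, 74.8]
ft_force: [-0.4, -1.7, -1.1]
finger_gap: 58.8
grip_force: 45.3
```

```bash
cat > m.py <<'E'
from h import *
import sys
np.set_printoptions(precision=1,suppress=True)
def pk(p,a):
    d=np.diff(p); e=np.abs(d); return [(a+k+.5,int(d[k])) for k in range(1,len(d)-1) if e[k]>4 and e[k]>=e[k-1] and e[k]>e[k+1]]
s,o=shot("wrist",sys.argv[1]); g=cv2.GaussianBlur(o["pixels"].astype(np.float32).mean(2),(0,0),0.8)
print(s["tool_pos"],s["tcp_rot"],s["ft_force"])
for c in(230,270,300,360): print("col",c,pk(g[95:200,c-2:c+3].mean(1),95))
for r in(130,150,170,200,230,260): print("row",r,pk(g[r-1:r+2,360:450].mean(0),360), pk(g[r-1:r+2,205:240].mean(0),205))
cv2.imwrite("pics/%s.png"%sys.argv[1],cv2.resize(o["pixels"][90:290,200:460,::-1],None,fx=3,fy=3,interpolation=cv2.INTER_CUBIC)[:600])
E
python3 m.py w5
```

```text
[ 587.1 -181.8   21. ] [180.   -0.   74.8] [-0.4 -1.7 -1.1]
col 230 [(124.5, 12), (159.5, -8), (177.5, 17)]
col 270 [(124.5, 12), (159.5, -6), (165.5, -6), (177.5, 18)]
col 300 [(159.5, -7), (164.5, -7), (177.5, 17)]
col 360 [(124.5, 14), (159.5, -10), (164.5, -5), (177.5, 16)]
row 130 [(383.5, -11)] []
row 150 [(382.5, -11), (399.5, -9), (405.5, 22), (439.5, -14)] []
row 170 [(398.5, -8), (404.5, 22), (437.5, -12)] []
row 200 [(434.5, -11)] [(217.5, 6)]
row 230 [] [(219.5, 5)]
row 260 [(402.5, 4), (429.5, -11)] [(221.5, 5)]
```

View pics/w5.png

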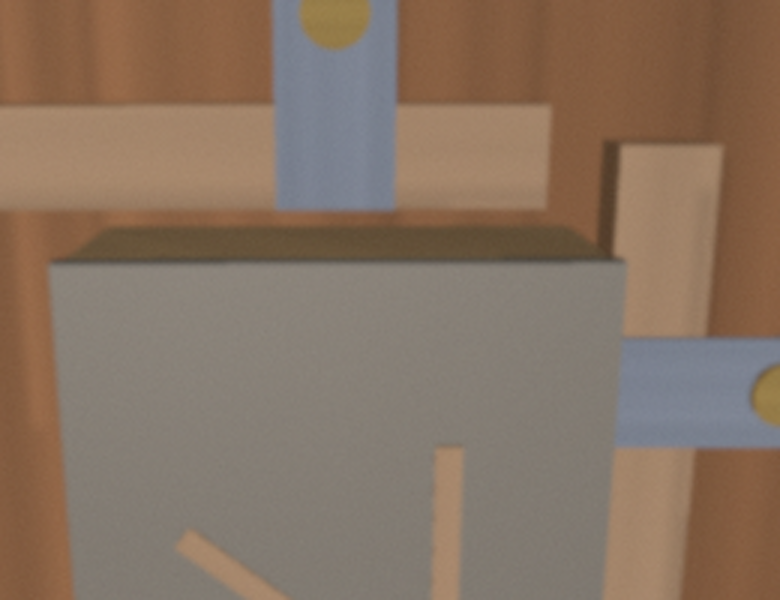

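The close view shows the end gap as a thin sliver: strip edge at row 159.5, block bottom at row 164.5. The long strip's face is at cols 399–405, just right of the block's bottom corner (about 398,166). I'll convert these to gaps.

Run:
```python
from h import *
import pickle
np.set_printoptions(precision=1,suppress=True)
s,o=pickle.load(open("w5.pkl","rb"))
Rt=Ro.from_euler("xyz",s["tcp_rot"],degrees=True)
def tool(px,z): return Rt.inv().apply(unproj(o,px,z,s)-s["tool_pos"])[:,:2]
print("end bottom",tool([(270,165),(360,164.7)],12),"top",tool([(270,177.5),(360,177.5)],42))
print("short",tool([(230,159.5),(360,159.5)],22),"bot?")
print("long",tool([(405.5,150),(404.5,170)],22),tool([(399.5,150),(398.5,170)],12),"outer",tool([(439.5,150),(434.5,200),(429.5,260)],22))
print("block top corners",tool([(218,178),(408.3,178)],42), tool([(217.5,200),(221.5,260)],42))
```

```text
end bottom [[ 59.  -16.8]
 [ 59.1  17.6]] top [[ 59.2 -13.7]
 [ 59.2  14.2]]
short [[ 62.3 -30. ]
 [ 62.3  16.4]] bot?
long [[65.7 32.4]
 [58.6 32.6]] [[64.7 32.5]
 [57.1 32.6]] outer [[65.7 44.6]
 [47.6 44.5]
 [23.8 44.8]]
block top corners [[ 59.1 -29.9]
 [ 59.   29.3]] [[ 52.1 -30.6]
 [ 31.7 -30.8]]
```

play_rows([
  [[0.1,0,0,0,0,0],[0.2,0,0,0,0,0],[0.25,0,0,0,0,0],[0.25,0,0,0,0,0]],
])

```text
time: 14.7
tool_pos: [587.6, -179.3, 21.0]
tcp_rot: [180.0, -0.0, 74.8]
ft_force: [0.2, -1.5, -0.2]
finger_gap: 58.8
grip_force: 45.3
```

play_rows([
  [[0.05,0,0,0,0,0],[0.05,0,0,0,0,0]],
])

```text
time: 14.9
tool_pos: [587.7, -179.0, 21.1]
tcp_rot: [180.0, 0.0, 74.8]
ft_force: [-0.6, -1.7, 0.0]
finger_gap: 59.3
grip_force: 45.3
```

play_rows([
  [[0.05,0,0,0,0,0],[0.05,0,0,0,0,0]],
])

```text
time: 15.1
tool_pos: [587.8, -178.7, 21.1]
tcp_rot: [180.0, 0.0, 74.8]
ft_force: [-1.5, -3.3, 0.7]
finger_gap: 59.4
grip_force: 45.4
```

play_rows([
  [[0.04,0,0,0,0,0],[0.04,0,0,0,0,0]],
])

```text
time: 15.3
tool_pos: [587.8, -178.8, 21.1]
tcp_rot: [180.0, 0.1, 74.8]
ft_force: [-1.7, -4.9, 0.8]
finger_gap: 58.7
grip_force: 45.4
```

play_rows([
  [[-0.03,0.05,0,0,0,0],[-0.03,0.12,0,0,0,0],[-0.03,0.2,0,0,0,0],[-0.03,0.2,0,0,0,0]],
])

```text
time: 15.7
tool_pos: [588.1, -178.9, 21.1]
tcp_rot: [-179.8, 0.0, 74.8]
ft_force: [-10.4, -2.4, 10.2]
finger_gap: 58.9
grip_force: 46.4
```

play_rows([
  [[0,0.05,0,0,0,0],[0,0.05,0,0,0,0]],
])

```text
time: 15.9
tool_pos: [588.3, -178.9, 21.1]
tcp_rot: [-179.8, 0.0, 74.8]
ft_force: [-13.1, -0.9, 10.9]
finger_gap: 59.1
grip_force: 46.6
```

The reaction (12 N with an upward part) came 2.5 mm too early to be the block's side against the strip. I'll back off at once, set the block down there and finish from its free sides with shut fingers.

play_rows([
  [[0,-0.25,0,0,0,0],[0,-0.25,0,0,0,0]],
])

```text
time: 16.1
tool_pos: [587.7, -178.7, 21.1]
tcp_rot: [180.0, 0.0, 74.8]
ft_force: [-2.6, -5.4, 1.6]
finger_gap: 59.1
grip_force: 45.5
```

```bash
python3 m.py w6
python3 - <<'E'
from h import *
import pickle
np.set_printoptions(precision=2,suppress=True)
# compare strip edges with unprojected world positions before (w5) and now
for f,lr,oc in(("w5",(405.5,150),(439.5,150)),):
    s,o=pickle.load(open(f+".pkl","rb")); print(f,unproj(o,[lr,oc,(230,124.5),(360,124.5)],22,s))
E
```

```text
[ 587.7 -178.7   21.1] [180.    0.   74.8] [-2.6 -5.4  1.6]
col 230 [(134.5, 14), (168.5, -11), (177.5, 18)]
col 270 [(134.5, 13), (168.5, -12), (177.5, 18)]
col 300 [(168.5, -14), (177.5, 17)]
col 360 [(133.5, 14), (168.5, -16), (177.5, 16)]
row 130 [] []
row 150 [(382.5, -11), (400.5, -10), (406.5, 22), (440.5, -13)] []
row 170 [(399.5, -8), (404.5, 20), (438.5, -13)] []
row 200 [(435.5, -13)] [(217.5, 6)]
row 230 [] [(219.5, 6)]
row 260 [(402.5, 4), (429.5, -11)] [(221.5, 5)]
w5 [[ 635.64 -126.93   22.  ]
 [ 647.36 -130.06   22.  ]
 [ 578.42 -102.33   22.  ]
 [ 622.03 -114.23   22.  ]]
```

play_rows([
  [[-0.05,0,-0.02,0,0,0],[-0.05,0,-0.02,0,0,0]],
])

```text
time: 16.35
tool_pos: [587.7, -178.7, 21.0]
tcp_rot: [-180.0, -0.0, 74.8]
ft_force: [-1.0, -3.3, -0.4]
finger_gap: 59.1
grip_force: 45.4
```

play_rows([
  [[0,0,0,0,0,0],[0,0,0,0,0,0],[0,0,0,0,0,0],[0,0,0,0,0,0],[0,0,0,0,0,0]],
], jaw=1)

```text
time: 16.85
tool_pos: [587.8, -178.7, 21.2]
tcp_rot: [180.0, -0.0, 74.8]
ft_force: [-1.2, 0.4, -0.3]
finger_gap: 85.5
grip_force: 0.0
```

```bash
python3 m.py w7
```

```text
[ 587.8 -178.7   21.2] [180.   -0.   74.8] [-1.2  0.4 -0.3]
col 230 [(134.5, 14), (168.5, -10), (177.5, 17)]
col 270 [(134.5, 13), (168.5, -12), (177.5, 19)]
col 300 [(168.5, -14), (177.5, 17)]
col 360 [(133.5, 14), (168.5, -15), (177.5, 17)]
row 130 [] []
row 150 [(382.5, -12), (400.5, -9), (405.5, 20), (439.5, -12)] []
row 170 [(398.5, -8), (404.5, 21), (438.5, -13)] []
row 200 [(435.5, -13)] [(217.5, 6)]
row 230 [] [(219.5, 5)]
row 260 [(402.5, 4), (429.5, -12)] [(221.5, 4)]
```

play_rows([
  [[0,0,-1.5,0,0,0],[0,0,-4,0,0,0],[0,0,-6,0,0,0]],
])

```text
time: 17.2
tool_pos: [588.1, -179.0, 83.4]
tcp_rot: [179.9, 0.0, 74.8]
ft_force: [0.1, 0.2, 1.5]
finger_gap: 85.6
grip_force: 0.0
```

play_rows([
  [[0,-2,0,0,0,0],[0,-4.5,0,0,0,0],[0,-6.2,0,0,0,0],[0,-6.2,0,0,0,0],[0,-6.2,0,0,0,0]],
], jaw=0)

```text
time: 17.7
tool_pos: [528.7, -162.9, 82.5]
tcp_rot: [179.9, 0.0, 74.8]
ft_force: [1.3, -0.2, -0.3]
finger_gap: 12.3
grip_force: 0.0
```

play_rows([
  [[0,0,2,0,0,0],[0,0,4,0,0,0],[0,0,5.5,0,0,0],[0,0,6.1,0,0,0],[0,0,6.1,0,0,0]],
])

```text
time: 18.2
tool_pos: [527.5, -162.4, 19.2]
tcp_rot: [-179.9, -0.0, 74.8]
ft_force: [-0.3, 0.2, -1.1]
finger_gap: -0.2
grip_force: 0.0
```

play_rows([
  [[0,0.3,0,0,0,0],[0,0.7,0,0,0,0],[0,1.1,0,0,0,0],[0,1.1,0,0,0,0]],
])

```text
time: 18.6
tool_pos: [539.7, -165.9, 21.1]
tcp_rot: [179.9, 0.0, 74.8]
ft_force: [-0.4, 0.2, -0.7]
finger_gap: 0.2
grip_force: 0.0
```

play_rows([
  [[0,0.2,0,0,0,0],[0,0.4,0,0,0,0],[0,0.4,0,0,0,0]],
])

```text
time: 18.9
tool_pos: [542.6, -166.6, 20.3]
tcp_rot: [180.0, -0.0, 74.8]
ft_force: [0.2, -0.4, -0.3]
finger_gap: -0.2
grip_force: 0.0
```

play_rows([
  [[0,0.1,0,0,0,0],[0,0.2,0,0,0,0],[0,0.2,0,0,0,0]],
])

```text
time: 19.2
tool_pos: [544.4, -167.1, 20.2]
tcp_rot: [180.0, 0.0, 74.8]
ft_force: [-0.6, -0.5, -0.3]
finger_gap: 0.2
grip_force: 0.0
```

```bash
python3 m.py w8
python3 - <<'E'
from h import *
import pickle
np.set_printoptions(precision=2,suppress=True)
s,o=pickle.load(open("w8.pkl","rb"))
c=o["pixels"][80:480,240:640,::-1]; cv2.imwrite("pics/w8.png",cv2.resize(c,(600,600),interpolation=cv2.INTER_CUBIC))
E
```

```text
[ 544.4 -167.1   20.2] [180.    0.   74.8] [-0.6 -0.5 -0.3]
col 230 [(113.5, 4), (169.5, -10)]
col 270 [(133.5, 17), (168.5, -10)]
col 300 [(133.5, 16), (168.5, -8)]
col 360 [(133.5, 12), (168.5, -14), (177.5, 7)]
row 130 [(422.5, 11)] [(218.5, 10)]
row 150 [(418.5, -7), (421.5, 5)] []
row 170 [] []
row 200 [] []
row 230 [] []
row 260 [] []
```

View pics/w8.png

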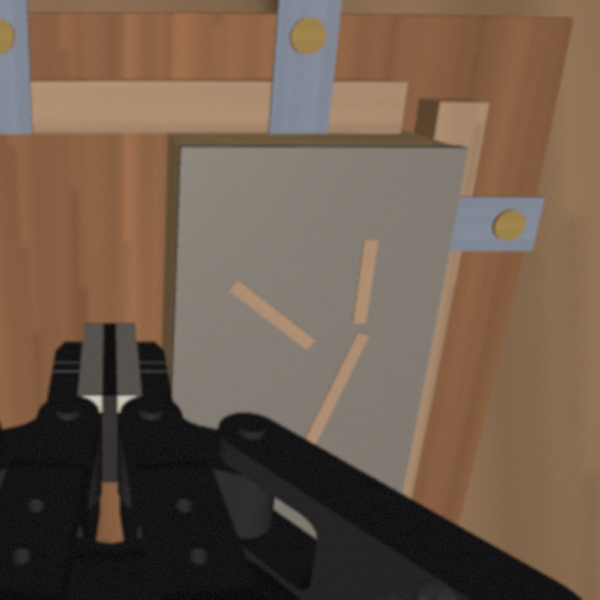

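The shut fingers stand just left of the block, whose side runs along crop cols 168–180. The end still meets the short strip, and the long-strip gap of about 3 mm remains. I'll raise the tips a little for linkage clearance and creep in.

play_rows([
  [[0,0,-0.6,0,0,0],[0,0,-0.6,0,0,0],[0,0.1,-0.6,0,0,0],[0,0.2,-0.6,0,0,0],[0,0.2,-0.6,0,0,0]],
])

```text
time: 19.75
tool_pos: [545.9, -167.5, 26.1]
tcp_rot: [-180.0, -0.0, 74.8]
ft_force: [-2.9, 0.6, 2.6]
finger_gap: -0.1
grip_force: 1.4
```

play_rows([
  [[0,0.1,0,0,0,0],[0,0.1,0,0,0,0]],
])

```text
time: 19.95
tool_pos: [547.1, -167.8, 26.0]
tcp_rot: [-180.0, -0.0, 74.8]
ft_force: [-3.2, 0.5, 2.0]
finger_gap: -0.1
grip_force: 1.3
```

play_rows([
  [[0,0.1,0,0,0,0],[0,0.1,0,0,0,0]],
])

```text
time: 20.15
tool_pos: [548.3, -168.1, 26.0]
tcp_rot: [180.0, -0.0, 74.8]
ft_force: [-1.0, 0.4, 0.2]
finger_gap: 0.1
grip_force: 0.6
```

play_rows([
  [[0,0.05,0,0,0,0],[0,0.05,0,0,0,0]],
])

```text
time: 20.35
tool_pos: [548.7, -168.2, 26.1]
tcp_rot: [180.0, -0.0, 74.8]
ft_force: [-1.9, -0.1, -0.2]
finger_gap: 0.3
grip_force: 0.6
```

```bash
python3 m.py w9
python3 - <<'E'
from h import *
import pickle
np.set_printoptions(precision=1,suppress=True)
s,o=pickle.load(open("w9.pkl","rb")); g=cv2.GaussianBlur(o["pixels"].astype(np.float32).mean(2),(0,0),0.8)
from m2 import pk
for r in(155,160,165,170,185,240,260,280,300): print(r,pk(g[r-1:r+2,330:600].mean(0),330))
E
true
```

```text
[ 548.7 -168.2   26.1] [180.   -0.   74.8] [-1.9 -0.1 -0.2]
col 230 [(115.5, 6), (167.5, -11)]
col 270 [(132.5, 17), (166.5, -9)]
col 300 [(132.5, 16), (166.5, -9)]
col 360 [(132.5, 13), (166.5, -13), (174.5, 18)]
row 130 [(405.5, 11), (443.5, -10)] [(209.5, 10)]
row 150 [(402.5, -6)] []
row 170 [] []
row 200 [] []
row 230 [] []
row 260 [] []Traceback (most recent call last):
  File "<stdin>", line 5, in <module>
ModuleNotFoundError: No module named 'm2'
```

Run:
```python
from h import *
import pickle
np.set_printoptions(precision=1,suppress=True)
s,o=pickle.load(open("w9.pkl","rb")); g=cv2.GaussianBlur(o["pixels"].astype(np.float32).mean(2),(0,0),0.8)
def pk(p,a):
    d=np.diff(p); e=np.abs(d); return [(a+k+.5,int(d[k])) for k in range(1,len(d)-1) if e[k]>4 and e[k]>=e[k-1] and e[k]>e[k+1]]
B=np.array([[np.cos(np.radians(-15.2)),-np.sin(np.radians(-15.2))],[np.sin(np.radians(-15.2)),np.cos(np.radians(-15.2))]])
for r in(155,162,185,260,300,340):
    p=pk(g[r-1:r+2,330:600].mean(0),330)
    print(r,p,[ [round(float(((unproj(o,[(c,r)],z,s)[0,:2]-[541.1,-190.6])@B)[0]),1) for z in(22,42)] for c,_ in p])
p=[unproj(o,[(c,174.5)],42,s)[0,:2] for c in(360,380)];print("end top y",[(q-[541.1,-190.6])@B for q in p],"short y",[(unproj(o,[(c,166.5)],22,s)[0,:2]-[541.1,-190.6])@B for c in(270,360)])
```

```text
155 [(401.5, -7), (404.5, 5), (489.5, -11), (498.5, -9), (511.5, 22), (543.5, -12), (587.5, 6)] [[33.7, 29.3], [34.8, 30.2], [66.5, 57.6], [69.9, 60.5], [74.8, 64.7], [86.9, 75.2], [103.8, 89.8]]
162 [(401.5, -5), (403.5, 5), (488.5, -10), (497.5, -8), (510.5, 22), (541.5, -11), (586.5, 5)] [[33.9, 29.4], [34.6, 30.0], [66.5, 57.5], [69.9, 60.5], [74.8, 64.7], [86.6, 74.9], [104.0, 90.0]]
185 [(346.5, -13), (354.5, 20), (538.5, -8), (581.5, 4)] [[13.7, 12.0], [16.7, 14.6], [87.0, 75.3], [103.9, 89.8]]
260 [(344.5, -12), (351.5, 16), (469.5, 7), (477.5, -6), (525.5, -9)] [[13.7, 12.0], [16.5, 14.4], [64.1, 55.5], [67.4, 58.3], [87.1, 75.3]]
300 [(343.5, -11), (350.5, 19), (439.5, -5), (466.5, 6), (473.5, -5), (517.5, -8)] [[13.7, 12.0], [16.6, 14.5], [53.7, 46.5], [65.1, 56.4], [68.1, 58.9], [86.8, 75.1]]
340 [(334.5, -18), (353.5, 31), (446.5, 6), (454.5, -6), (510.5, -8)] [[10.4, 9.1], [18.5, 16.1], [58.8, 50.9], [62.3, 53.9], [87.0, 75.2]]
end top y [array([16.2, 82.9]), array([22.7, 82.9])] short y [array([-14.9,  82.7]), array([18.6, 82.7])]
```

play_rows([
  [[0,0.05,0,0,0,0],[0,0.05,0,0,0,0]],
])

```text
time: 20.6
tool_pos: [548.9, -168.3, 26.1]
tcp_rot: [-180.0, 0.0, 74.8]
ft_force: [-3.2, 0.7, 0.3]
finger_gap: -0.2
grip_force: 1.5
```

play_rows([
  [[0,0.04,0,0,0,0],[0,0.04,0,0,0,0]],
])

```text
time: 20.8
tool_pos: [548.9, -168.3, 26.0]
tcp_rot: [-179.9, 0.0, 74.8]
ft_force: [-5.3, 1.2, 1.9]
finger_gap: 0.1
grip_force: 2.7
```

play_rows([
  [[0,-0.3,0,0,0,0],[0,-1.0,0,0,0,0],[0,-1.0,-2,0,0,0],[0,-1.0,-5,0,0,0],[0,-1.0,-6,0,0,0]],
])

```text
time: 21.3
tool_pos: [541.6, -166.6, 89.6]
tcp_rot: [179.7, 0.0, 74.8]
ft_force: [0.8, -1.1, 0.8]
finger_gap: -0.2
grip_force: 0.0
```

play_rows([
  [[-2.2,1.3,0,0,0,0],[-4.4,2.6,0,0,0,0],[-6.6,3.9,0,0,0,0],[-8.6,5.3,0,0,0,0],[-8.6,5.3,0,0,0,0]],
])

```text
time: 21.8
tool_pos: [568.9, -265.5, 86.2]
tcp_rot: [179.9, 0.1, 74.7]
ft_force: [0.4, 0.5, -0.1]
finger_gap: -0.1
grip_force: 0.0
```

play_rows([
  [[0,0,2,0,0,0],[0,0,4,0,0,0],[0,0,5.5,0,0,0],[0,0,6,0,0,0],[0,0,6,0,0,0]],
])

```text
time: 22.3
tool_pos: [567.7, -261.9, 25.2]
tcp_rot: [-179.9, -0.0, 74.8]
ft_force: [0.5, -0.4, 0.6]
finger_gap: 0.4
grip_force: 0.0
```

play_rows([
  [[0.3,0,0,0,0,0],[0.6,0,0,0,0,0],[0.9,0,0,0,0,0],[0.9,0,0,0,0,0]],
])

```text
time: 22.7
tool_pos: [571.5, -253.7, 27.0]
tcp_rot: [179.9, 0.0, 74.8]
ft_force: [1.1, -0.6, 0.7]
finger_gap: -0.1
grip_force: 0.0
```

Run:
```python
from h import *
np.set_printoptions(precision=1,suppress=True)
s,o=shot("wrist","w10"); print(s["tool_pos"],s["tcp_rot"],s["ft_force"])
g=cv2.GaussianBlur(o["pixels"].astype(np.float32).mean(2),(0,0),0.8)
Rt=Ro.from_euler("xyz",s["tcp_rot"],degrees=True)
def pk(p,a):
    d=np.diff(p); e=np.abs(d); return [(a+k+.5,int(d[k])) for k in range(1,len(d)-1) if e[k]>5 and e[k]>=e[k-1] and e[k]>e[k+1]]
for c in(290,330,350): print(c,pk(g[0:430,c-2:c+3].mean(1),0))
c=np.r_[590.2,-180.4,0]; print("block centre in tool",Rt.inv().apply(c-s["tool_pos"]))
```

```text
[ 571.5 -253.7   27. ] [179.9   0.   74.8] [ 1.1 -0.6  0.7]
290 [(295.5, -7), (307.5, -24), (319.5, 7), (322.5, -7), (325.5, 10), (328.5, -9), (343.5, -5)]
330 [(295.5, -11), (307.5, -5), (342.5, 11), (345.5, -30)]
350 [(295.5, -7), (312.5, -5), (322.5, -6), (328.5, -9)]
block centre in tool [75.7 -1.1 26.9]
```

play_rows([
  [[0.15,0,0,0,0,0],[0.3,0,0,0,0,0],[0.3,0,0,0,0,0]],
])

```text
time: 23.05
tool_pos: [571.6, -251.0, 26.2]
tcp_rot: [-180.0, -0.0, 74.8]
ft_force: [0.6, -0.0, 0.8]
finger_gap: -0.0
grip_force: 0.0
```

play_rows([
  [[0.1,0,0,0,0,0],[0.1,0,0,0,0,0]],
])

```text
time: 23.25
tool_pos: [571.9, -250.1, 26.2]
tcp_rot: [-180.0, -0.0, 74.8]
ft_force: [-0.2, 0.1, 0.9]
finger_gap: -0.0
grip_force: 0.0
```

play_rows([
  [[0.06,0,0,0,0,0],[0.06,0,0,0,0,0]],
])

```text
time: 23.45
tool_pos: [572.0, -249.6, 26.2]
tcp_rot: [-180.0, -0.0, 74.8]
ft_force: [0.4, 0.8, 0.4]
finger_gap: 0.1
grip_force: 0.0
```

play_rows([
  [[0.06,0,0,0,0,0],[0.06,0,0,0,0,0]],
])

```text
time: 23.65
tool_pos: [572.2, -249.0, 26.2]
tcp_rot: [-180.0, 0.0, 74.8]
ft_force: [-0.1, -0.4, -0.0]
finger_gap: 0.2
grip_force: 0.0
```

play_rows([
  [[0.06,0,0,0,0,0],[0.06,0,0,0,0,0]],
])

```text
time: 23.85
tool_pos: [572.3, -248.5, 26.2]
tcp_rot: [-180.0, 0.0, 74.8]
ft_force: [0.4, -0.4, 0.8]
finger_gap: -0.0
grip_force: 0.2
```

play_rows([
  [[0.06,0,0,0,0,0],[0.06,0,0,0,0,0]],
])

```text
time: 24.05
tool_pos: [572.4, -248.4, 26.3]
tcp_rot: [180.0, 0.0, 74.8]
ft_force: [-0.7, -3.1, -1.4]
finger_gap: 0.1
grip_force: 2.0
```

play_rows([
  [[0.05,0,0,0,0,0],[0.05,0,0,0,0,0]],
])

```text
time: 24.25
tool_pos: [572.4, -248.4, 26.3]
tcp_rot: [180.0, 0.1, 74.8]
ft_force: [-2.0, -5.8, -0.1]
finger_gap: 0.2
grip_force: 3.2
```

play_rows([
  [[-0.5,0,0,0,0,0],[-1.5,0,0,0,0,0],[-1.5,0,-2,0,0,0],[-1.5,0,-5,0,0,0],[-1.5,0,-8,0,0,0]],
])

```text
time: 24.75
tool_pos: [568.0, -262.0, 106.4]
tcp_rot: [-179.9, -0.0, 74.8]
ft_force: [0.7, -0.5, -0.1]
finger_gap: 0.4
grip_force: 0.0
```

play_rows([
  [[2,0,-2,0,0,0],[5,0,-3,0,0,0],[8,0,-3,0,0,0],[8.5,0,-3,0,0,0],[8.5,0,-3,0,0,0]],
])

```text
time: 25.25
tool_pos: [591.1, -179.2, 136.1]
tcp_rot: [-180.0, -0.0, 74.9]
ft_force: [1.0, -0.6, -0.5]
finger_gap: 0.0
grip_force: 0.0
```

Run:
```python
from h import *
np.set_printoptions(precision=1,suppress=True)
s,o=shot("wrist","w11"); print(s["tool_pos"],s["tcp_rot"],s["ft_force"],s["qd"])
g=cv2.GaussianBlur(o["pixels"].astype(np.float32).mean(2),(0,0),0.8)
Rt=Ro.from_euler("xyz",s["tcp_rot"],degrees=True)
def t(c,r,z): return Rt.inv().apply(unproj(o,[(c,r)],z,s)-s["tool_pos"])[0,:2]
def pk(p,a):
    d=np.diff(p); e=np.abs(d); return [(a+k+.5,int(d[k])) for k in range(1,len(d)-1) if e[k]>4 and e[k]>=e[k-1] and e[k]>e[k+1]]
for c in(280,310,330,350):
    print("col",c,[(r,d,round(float(t(c,r,22)[0]),1),round(float(t(c,r,42)[0]),1)) for r,d in pk(g[100:300,c-2:c+3].mean(1),100)])
for r in(220,240,260,280,300):
    print("row",r,[(c,d,round(float(t(c,r,22)[1]),1),round(float(t(c,r,42)[1]),1)) for c,d in pk(g[r-1:r+2,220:420].mean(0),220)])
```

```text
[ 591.1 -179.2  136.1] [-180.    -0.    74.9] [ 1.  -0.6 -0.5] [-1.7  0.4 -0.1 -0.5 -0.1 -0.6]
col 280 [(123.5, 10, 70.9, 71.5), (142.5, -13, 59.1, 60.7), (146.5, 16, 56.6, 58.4)]
col 310 [(101.5, -5, 84.0, 83.6), (112.5, 4, 77.5, 77.6), (143.5, -14, 58.5, 60.1), (146.5, 15, 56.6, 58.4), (295.5, -28, -48.7, -38.7)]
col 330 [(123.5, 11, 70.8, 71.5), (143.5, -13, 58.5, 60.1), (146.5, 16, 56.6, 58.4), (294.5, -7, -47.9, -38.0)]
col 350 [(142.5, -6, 59.1, 60.7), (145.5, 18, 57.3, 59.0)]
row 220 [(264.5, 9, -33.1, -30.6), (374.5, -12, 41.4, 38.2)]
row 240 [(265.5, 8, -32.9, -30.4), (373.5, -12, 41.4, 38.2)]
row 260 [(265.5, 7, -33.5, -30.9), (294.5, -4, -13.2, -12.2), (317.5, 4, 2.9, 2.6), (322.5, -4, 6.4, 5.9), (359.5, 4, 32.3, 29.8), (372.5, -12, 41.4, 38.2), (404.5, 4, 63.9, 58.9)]
row 280 [(266.5, 6, -33.4, -30.8), (298.5, 4, -10.6, -9.8), (330.5, 4, 12.2, 11.2), (335.5, -4, 15.8, 14.5), (358.5, 5, 32.2, 29.6), (371.5, -11, 41.4, 38.2), (402.5, 4, 63.6, 58.6)]
row 300 [(267.5, 6, -33.2, -30.7), (295.5, -14, -12.9, -12.0), (308.5, -19, -3.5, -3.3), (316.5, 19, 2.3, 2.1), (330.5, 13, 12.4, 11.4), (357.5, 6, 32.0, 29.5), (370.5, -12, 41.5, 38.2), (401.5, 4, 64.0, 59.0)]
```

Run:
```python
from bench import job
print(job.hand_in())
```

```text
the job is handed in; nothing more can be done
None
```

I drew the clamp's jaw back and laid the block flat on the board, grey side up, touching both strips by feel and by the last camera measurements. It is released and the job is handed in; no verdict came back. A side load of up to 13 N came up while I was sliding the block in, but I measured no strip shift afterwards.

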